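# Close the cover of a terminal box with its finger-slot quarter-turn fasteners

## Robot

A 6-joint arm with a two-finger parallel gripper is mounted at the origin on the work surface. World frame = base frame: x ahead of the robot, y to its left, z up, the work surface at z = 0. Lengths are in m, angles in rad, forces in N, time in s.
With the tool pointing down it reaches from about 0.4 to 0.925 m from the base axis. Payload 3.4 kg.
Tool frame: the origin (TCP) lies on the centre line of the jaws, within the pads' length; the fingertips stand 25 mm ahead of it and the grasp point (between the pads) lies 6 mm ahead of it (arm.tcp_to_tips is the distance from the TCP to the fingertips, in m); z points along the fingers, y is the line along which they close (so a half turn about z gives the same grasp; the last joint's range is limited). The gripper opens to 85 mm and grips with 20 to 120 N. Pads are 22 mm wide; open, the fingers measure 114 mm over their backs; the gripper's body (76 mm by 85 mm) begins 54 mm behind the grasp point. The pads swing forward as they close: fully open they stand 13 mm farther back than shut.
Start: joints at [-1.183, 0.307, 1.506, -0, 1.328, -0.073], TCP at [0.256, -0.515, 0.256] pointing down, gripper open.
Joint ranges: [-3.12, 3.12], [-1.05, 2.28], [0.14, 2.33], [-1.42, 4.57], [0.1, 2.73], [-2.68, 2.68]. Speed limits (rad/s): [2.57, 2.57, 3.14, 3.14, 3.14, 3.14].

## Interface

Orientations are given as a unit quaternion [x, y, z, w].
In Python, from rig import arm gives the robot as it stands. The module is installed in compiled form; this text tells all that it offers. Calls block until the motion is done:
- arm.goto(position, orientation): joint-space move of the TCP to a pose.
- arm.move_l(position, rotation=None, speed=0.15, max_force=None): straight line of the TCP; rotation=None keeps the orientation; speed is the mean speed in m/s. With max_force (N) it stops when the force on the tool has changed by that much, and returns True; else False.
- arm.move_joints(angles): joint-space move.
- arm.gripper_open() and arm.grab(grasp_force=None): open the fingers fully, or close them until they stop; grasp_force is the grip in N (None keeps the last).
- arm.wait(seconds).
- arm.solve_ik(position, orientation): joint angles nearest the present ones, or None.
- arm.observe(): the state.
- arm.get_image(name): name is "side" or "top" or "wrist"; returns the picture (480x640x3 uint8, blue, green, red); there is no depth.
- arm.camera_params(name): a dict with "fx", "fy", "cx", "cy" (pixels), "R" (3x3) and "t" (3): a world point X has camera coordinates R X + t. Camera axes: x right, y down, z forward; pixel columns grow to the right and rows downward; lengths in m; the calibration is good to about 2 mm. A picture is of the moment at which its call begins: read the wrist's pose just before it. camera_params takes no time and is no camera call; for the wrist camera it gives the pose at the moment of the call.
A pose or a line that the arm cannot do raises arm.IKError and nothing moves.
- arm.close_job(): hands the job in; it is judged then, once.
The state is a dict: "t": time; "joint_positions": joint angles; "joint_vel": joint speeds; "joint_efforts": joint torques, N m; "eef_pos": TCP position; "orientation": TCP orientation; "force": force on the tool from outside, world axes, zero at the start; "wrist_torque": the same for the moment, N m; "opening": opening from 0.0 (shut) to 1.0 (fully open); "gripper_force": force on a finger pad.
Only numpy, scipy, OpenCV 4.12 (cv2) and the standard library are available. Lean on these libraries where they do the work, as an engineer would, in place of code of your own. Each camera call takes 0.05 s, during which the arm holds its last target. There are 200 camera calls.

## Task

Close and lock the grey terminal box that lies on its back on the bench: set your shut fingertips in the slot of a fastener, press the sprung cover fully down with them and, while it is down, turn the fastener clockwise to its stop; then turn the other fastener to its stop too, so that the cover stays down locked at both. Nothing is to be gripped or picked up: do not lift the cover, and leave the tools and parts lying around the box where they are.

Things in the scene. Friction and masses are not known exactly. Their poses are not given: they have to be found in the camera images.
- enclosure: the grey terminal box, fixed to the bench, 280 mm deep (its x) by 360 mm wide (its y), rim 120 mm high, with three black cable glands on its +y side that stand out 34 mm and thin wall lugs at its foot. Origin at the centre of its underside, on the bench; its -x side, towards the robot, is the opening side, the hinge runs along its +x side
- cover (a joint): opening angle of the cover, rad, about its hinge. 0 = fully down on a solid stop (then slot floors are 112 mm, heads' tops 136 mm above the bench). Starts near 0.09, held up by a spring; pressing it down at a fastener takes about 6 N at the end of the travel, and it springs up again until a fastener has caught
- cover_edge (a point): the middle of the opening edge of the 6 mm thick cover, on its top face: 126 mm above the bench when shut, some 25 mm higher at the start. The cover's hinge is a line along the enclosure's y at its x = +140 mm, 120 mm above the bench
- cam_left_slot (a point): on the turning axis of the left fastener (as the robot sees it), at the top of its black round head, 100 mm in diameter, 10 mm proud of the cover. Across the head runs one straight slot with a flat steel floor, 80 long, 44 wide, 24 mm deep, its top 3 mm flared by 3 mm. y axis along the slot, x across, z up out of it. Axis at x -74, y +95 mm of the enclosure
- cam_right_slot (a point): on the turning axis of the right fastener (as the robot sees it), at the top of its black round head, 100 mm in diameter, 10 mm proud of the cover. Across the head runs one straight slot with a flat steel floor, 80 long, 44 wide, 24 mm deep, its top 3 mm flared by 3 mm. y axis along the slot, x across, z up out of it. Axis at x -74, y -95 mm of the enclosure
- cam_left (a joint): turn of the left fastener, rad. 0 = open, slot parallel to the hinge; grows clockwise seen from above to a solid stop at 1.57 = locked, slot square to the hinge and in line with the short raised steel bar on the cover. Takes about 0.08 N m, stays where left. Its tongue meets the catch from 0.65 on and holds from about 0.9; turned that far with the cover up, it blocks the cover until turned back
- cam_right (a joint): turn of the right fastener, rad. 0 = open, slot parallel to the hinge; grows clockwise seen from above to a solid stop at 1.57 = locked, slot square to the hinge and in line with the short raised steel bar on the cover. Takes about 0.08 N m, stays where left. Its tongue meets the catch from 0.65 on and holds from about 0.9; turned that far with the cover up, it blocks the cover until turned back
- valve_tall: brass valve body standing upright on the bench right of the box, 40 mm in diameter, 80 mm tall, origin at the centre of its foot. A bystander
- valve_short: brass fitting standing on the bench right of the box, 44 mm in diameter, 48 mm tall, origin at the centre of its foot. A bystander
- tape_roll: roll of black tape lying on the bench left of the box, 80 mm in diameter, 19 mm high, origin at the centre of its underside. A bystander
- lock_nut: brass lock nut lying on the bench before the box, 36 mm in diameter, 7 mm high, origin at the centre of its underside. A bystander
- driver: screwdriver with a red handle lying on the bench before the box, 200 mm long. A bystander
- spanner: steel spanner lying on the bench before the box, 170 mm long. A bystander
- pliers: combination pliers with red handles lying on the bench left of the box, 190 mm long, 16 mm high, origin near the joint. A bystander

How it is judged:
By the outcome, as a careful person would: the job done as asked, in the order asked, and still so for the second after the job is handed in, with the robot touching nothing.
It also fails if it takes over 51 s, if anything falls off the work surface, if the arm or the gripper's body presses on something with over 40 N, if the wrist force passes 120 N, or if a joint passes its speed limit or range.

## Working session

There is one attempt and no reset: what is moved stays moved. The work goes in short steps, each a Python script; the robot and the scene stay as the last script left them, time stands still between calls to the robot, and variables do not carry over. Pictures are saved under pics/ and viewed, at most 10 in all, crops included, and the job is handed in when it is done.

```bash
mkdir -p pics
python3 - <<'E'
from rig import arm
import cv2
for n in("top","side"):
    cv2.imwrite(f"pics/{n}0.png",arm.get_image(n)); p=arm.camera_params(n); print(n,p)
s=arm.observe(); print(s); print(arm.tcp_to_tips)
E
```

```text
top {'fx': 478.0491991380344, 'fy': 478.0491991380344, 'cx': 319.35875878108595, 'cy': 234.5142905641485, 'R': array([[-0.00720891, -0.99993473, -0.00886343],
       [-0.9960773 ,  0.00796227, -0.08812841],
       [ 0.08819323,  0.00819335, -0.99606969]]), 't': array([0.04508108, 0.56016999, 0.93536732])}
side {'fx': 495.86178634384993, 'fy': 495.86178634384993, 'cx': 313.38509166402, 'cy': 238.93203351985318, 'R': array([[ 0.90578865, -0.42342827,  0.01598202],
       [-0.29763403, -0.66263265, -0.68726411],
       [ 0.30159726,  0.61775924, -0.72623179]]), 't': array([-0.50298328,  0.2637898 ,  0.72138864])}
{'t': 0.1, 'joint_positions': array([-1.18350267e+00,  3.07491950e-01,  1.50751988e+00,  7.46871784e-06,
        1.32844180e+00, -7.35114240e-02]), 'joint_vel': array([-0.00069134, -0.00142275, -0.00363383,  0.00073787, -0.00073714,
        0.0014328 ]), 'joint_efforts': array([ 2.78504231e-04, -4.58529317e+01, -2.52608389e+01, -1.68389774e-04,
        5.62447007e-03,  4.00645916e-06]), 'eef_pos': array([ 0.25543891, -0.51449694,  0.25548534]), 'orientation': array([ 9.73574329e-01,  2.28368472e-01, -1.41806866e-04, -9.19623351e-04]), 'force': array([-0.1205711 ,  0.95871261,  0.8342516 ]), 'wrist_torque': array([ 0.03251328, -0.01718637, -0.00430772]), 'gripper_force': 0.0, 'opening': 1.0000112517334248}
0.025
```

View pics/top0.png

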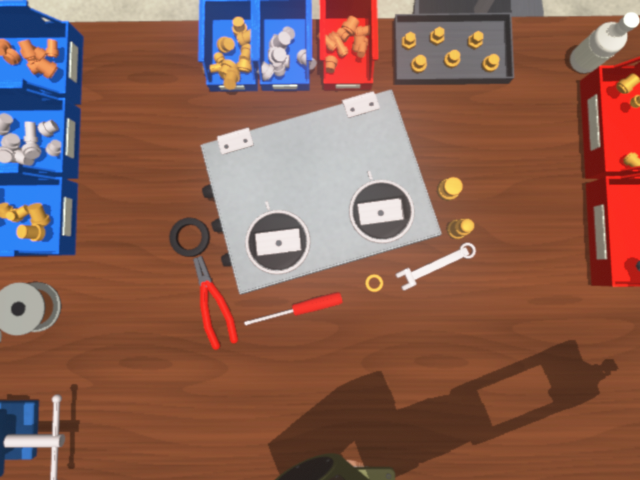

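View pics/side0.png

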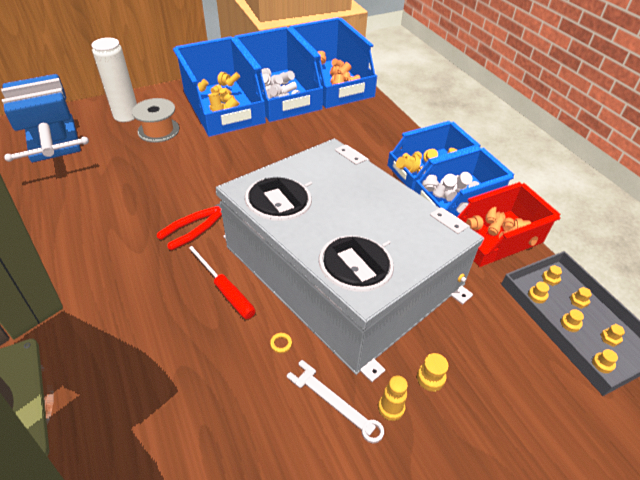

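The top view shows the left head at about (278,242) and the right head at (381,211). Each has a bright slot floor, and the slots look slightly turned relative to the box. I'll measure that, then go above for a closer look.

```bash
cat > h.py <<'E'
import numpy as np, cv2
from rig import arm
from scipy.spatial.transform import Rotation as Ro
def ray(p,uv,z):
    uv=np.atleast_2d(uv).astype(float)
    d=np.c_[(uv[:,0]-p['cx'])/p['fx'],(uv[:,1]-p['cy'])/p['fy'],np.ones(len(uv))]@p['R']
    c=-p['R'].T@p['t']
    return c+d*((z-c[2])/d[:,2])[:,None]
def heads(im,p,zt,zf,amin=800):
    """dark discs: head centre on plane zt; bright slot floor: centre, direction of long side on plane zf"""
    g=im.max(2); m=((g<75)*255).astype(np.uint8)
    cs,_=cv2.findContours(m,cv2.RETR_EXTERNAL,cv2.CHAIN_APPROX_NONE); out=[]
    for c in cs:
        h=cv2.convexHull(c); a=cv2.contourArea(h)
        if a<amin: continue
        (u,v),(w,l),_=cv2.fitEllipse(h)
        if a<0.93*np.pi*w*l/4 or w/l<.8: continue
        k=np.zeros_like(m); cv2.fillPoly(k,[h],255)
        f=((k>0)&(im.min(2)>140)).astype(np.uint8)
        fc=max(cv2.findContours(f,cv2.RETR_EXTERNAL,cv2.CHAIN_APPROX_NONE)[0],key=cv2.contourArea)
        w3=ray(p,fc[:,0],zf)
        r=cv2.minAreaRect((w3[:,:2]*1000).astype(np.float32)); b=cv2.boxPoints(r)
        e=[b[1]-b[0],b[2]-b[1]]; e=max(e,key=np.linalg.norm)
        hw=ray(p,h[:,0],zt)[:,:2]*1000
        out.append(dict(px=(u,v),c=np.mean(cv2.boxPoints(cv2.minAreaRect(hw.astype(np.float32))),0),d=[w,l],floor=r[0],size=r[1],ang=np.degrees(np.arctan2(e[1],e[0]))%180))
    return sorted(out,key=lambda o:-o['c'][1])
def quat(a): # tool down, tool y along world angle a
    y=np.array([np.cos(a),np.sin(a),0]); z=np.array([0,0,-1.]); return Ro.from_matrix(np.c_[np.cross(y,z),y,z]).as_quat()
E
python3 - <<'E'
from h import *
im=cv2.imread('pics/top0.png'); p=arm.camera_params('top')
H=heads(im,p,.155,.131)
for o in H: print(o)
if len(H)==2:
    d=H[0]['c']-H[1]['c']; print(np.linalg.norm(d),np.degrees(np.arctan2(d[1],d[0])))
g=cv2.cvtColor(im,cv2.COLOR_BGR2HSV)
E
```

```text
Traceback (most recent call last):
  File "h.py", line 20, in heads
    fc=max(cv2.findContours(f,cv2.RETR_EXTERNAL,cv2.CHAIN_APPROX_NONE)[0],key=cv2.contourArea)
ValueError: max() iterable argument is empty
```

```bash
python3 - <<'E'
s=open('h.py').read()
s=s.replace("        fc=max(","        if f.sum()<.15*a: continue\n        fc=max(")
open('h.py','w').write(s)
E
python3 - <<'E'
from h import *
im=cv2.imread('pics/top0.png'); p=arm.camera_params('top')
H=heads(im,p,.155,.131)
for o in H: print(o)
if len(H)==2:
    d=H[0]['c']-H[1]['c']; print(np.linalg.norm(d),np.degrees(np.arctan2(d[1],d[0])))
    yv=d/np.linalg.norm(d); q=quat(np.arctan2(yv[1],yv[0]))
    c=(H[0]['c']+H[1]['c'])/2000
    for b in (0,.05,.1):
        x=c-b*np.array([yv[1],-yv[0]])
        for Q in (q,quat(np.arctan2(yv[1],yv[0])+np.pi)): print(b,x,arm.solve_ik([*x,.40],Q))
E
python3 - <<'E'
from h import *
im=cv2.imread('pics/top0.png')
print(im[242,240:320].max(1)); print(im[205:285,278].max(1))
for t in (75,95):
  m=((im.max(2)<t)*255).astype(np.uint8)
  for c in cv2.findContours(m,0,1)[0]:
    h=cv2.convexHull(c);a=cv2.contourArea(h)
    if a>800: e=cv2.fitEllipse(h);print(t,a,e,a/(np.pi*e[1][0]*e[1][1]/4))
E
```

```text
[196 197 197 197 196 212 231 222 153  88  72  73  71  69  73 114 188 234
 241 241 242 242 242 242 243 243 243 243 243 243 244 244 244 243 239 216
 155 131 128 127 135 175 227 242 244 243 244 244 244 244 243 243 243 243
 243 243 243 243 241 228 158  94  85  88  89 113 169 220 233 222 196 196
 200 201 201 203 203 203 203 203]
[201 202 201 201 204 223 234 207 131  86  82  83  85  85  87  86  86  87
  87  85  87  86  85  82  79 141 227 243 244 243 244 244 244 242 229 168
 131 128 128 129 149 206 238 244 243 241 240 225 146  92  87  87  86  87
  87  86  86  87  87  88  88  89  91  89 110 178 227 236 220 194 192 195
 196 195 191 185 183 156 133 137]
75 2054.5 ((338.88104248046875, 468.65338134765625), (34.98478698730469, 123.52217102050781), 80.21804809570312) 0.6053298830648476
75 1155.5 ((189.3265838623047, 236.88917541503906), (37.905555725097656, 39.52351760864258), 90.70596313476562) 0.982022888703218
75 3486.0 ((521.863037109375, 3.279024124145508), (49.2662467956543, 59.860225677490234), 0.0) 1.5050456522333302
95 1134.0 ((25.945053100585938, 413.2729797363281), (34.27290725708008, 
[... 251 characters left out ...]
547607422, 361.6927490234375), 73.7681884765625) 0.8574654684903122
95 1222.0 ((189.34765625, 236.84629821777344), (39.03434753417969, 40.66594314575195), 96.19476318359375) 0.9801748410976789
95 2354.5 ((276.88140869140625, 241.21746826171875), (54.37390899658203, 55.803993225097656), 64.54590606689453) 0.9879909809951868
95 2319.0 ((381.2320251464844, 210.534912109375), (53.81122970581055, 55.58306884765625), 91.0004653930664) 0.9871779112778364
95 4113.5 ((359.36151123046875, 106.59132385253906), (71.61446380615234, 106.35358428955078), 0.0) 0.6876520543034542
95 5186.5 ((456.1498107910156, 43.487220764160156), (98.44650268554688, 130.65980529785156), 98.55572509765625) 0.5133838490638928
```

```bash
sed -i 's/g<75/g<120/' h.py
python3 - <<'E'
from h import *
im=cv2.imread('pics/top0.png'); p=arm.camera_params('top')
H=heads(im,p,.155,.131)
for o in H: print(o)
if len(H)==2:
    d=H[0]['c']-H[1]['c']; a=np.arctan2(d[1],d[0]); print(np.linalg.norm(d),np.degrees(a))
    yv=d/np.linalg.norm(d); c=(H[0]['c']+H[1]['c'])/2000
    for A in (a,a+np.pi):
        for r in (0.,-1.57):
            print([arm.solve_ik([*(o['c']/1000),.137],quat(A+r)) for o in H])
        print(arm.solve_ik([*c,.4],quat(A)))
    P=arm.camera_params('wrist');s=arm.observe();R=Ro.from_quat(s['orientation']).as_matrix()
    print(P['fx'],'cam in tool',R.T@(-P['R'].T@P['t']-s['eef_pos']),'cam fwd in tool',R.T@P['R'][2])
E
```

```text
{'px': (276.995361328125, 241.36082458496094), 'c': array([537.6511 , 113.38684], dtype=float32), 'd': [55.77131271362305, 56.95387649536133], 'floor': (539.078857421875, 114.49679565429688), 'size': (40.4859619140625, 80.06715393066406), 'ang': np.float32(96.40891)}
{'px': (381.3173522949219, 210.57363891601562), 'c': array([590.79803 , -68.325836], dtype=float32), 'd': [55.2879638671875, 56.83385467529297], 'floor': (592.1802368164062, -69.21803283691406), 'size': (39.458438873291016, 78.93885040283203), 'ang': np.float32(97.16787)}
189.32535 106.30302
[array([ 1.30971330e-01,  3.89965239e-01,  1.71788513e+00, -4.44089210e-16,
        1.03374228e+00, -1.72436639e+00]), array([-1.86154112e-01,  4.43660592e-01,  1.61870722e+00, -4.44089210e-16,
        1.07922484e+00, -2.04149183e+00])]
[array([ 1.30971330e-01,  3.89965239e-01,  1.71788513e+00, -4.44089210e-16,
        1.03374228e+00, -1.54366362e-01]), array([-1.86154112e-01,  4.43660592e-01,  1.61870722e+00, -4.44089210e-16,
        1.07922484e+00, -4.71491804e-01])]
[-3.48924998e-02  2.17350026e-01  1.27753057e+00 -4.44089210e-16
  1.64671205e+00 -1.89023022e+00]
[array([ 1.30971330e-01,  3.89965239e-01,  1.71788513e+00, -4.44089210e-16,
        1.03374228e+00,  1.41722604e+00]), array([-1.86154112e-01,  4.43660592e-01,  1.61870722e+00, -4.44089210e-16,
        1.07922484e+00,  1.10010060e+00])]
[None, array([-1.86154112e-01,  4.43660592e-01,  1.61870722e+00, -4.44089210e-16,
        1.07922484e+00,  2.67010078e+00])]
[-3.48924998e-02  2.17350026e-01  1.27753057e+00 -4.44089210e-16
  1.64671205e+00  1.25136221e+00]
385.7746076229703 cam in tool [ 7.12052130e-02 -6.02782925e-05 -1.18319839e-01] cam fwd in tool [-2.78871468e-01 -2.54167353e-04  9.60328402e-01]
```

Both slots start about 0.17 rad clockwise, and the measured spacing is 189 mm against a nominal 190. I'll shut the fingers, go above the left head and check once with the wrist camera.

Run:
```python
from h import *
arm.grab(40)
arm.goto([.5377,.1134,.30],quat(np.radians(96.4)))
s=arm.observe(); p=arm.camera_params('wrist'); im=arm.get_image('wrist'); cv2.imwrite('pics/w0.png',im)
print(s['t'],s['eef_pos'],s['force'],s['opening'])
for o in heads(im,p,.155,.131): print(o)
```

```text
3.3167 [0.53791111 0.1125776  0.29993958] [-0.36985905  0.12048106 -1.27993693] 0.0030688747339692145
```

View pics/w0.png

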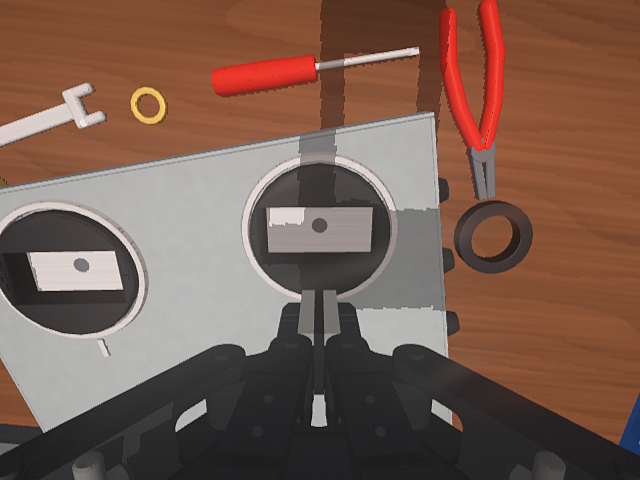

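The wrist view shows the left slot lined up with the finger axis, with its floor spanning about (266,207) to (373,252) and the centre mark at (319,225). I'll check the centre by ray, then insert and press.

```bash
cat >> h.py <<'E'
YB=np.radians(106.3); EX=np.array([np.sin(YB),-np.cos(YB)])
def tip(c,th,along,lead,z,**k):
    """TCP to slot coords of a fastener at c turned by th: along the slot (towards -y end), lead = clockwise side there"""
    a=YB-th; u=np.array([np.cos(a),np.sin(a)]); l=np.array([-u[1],u[0]]) # at -u, clockwise motion is +90deg of u
    hit=arm.move_l([*(c-along*u+lead*l),z],quat(a),**k); s=arm.observe()
    print('th %.2f L %.1f hit %s t %.2f'%(th,lead*1e3,hit,s['t']),s['eef_pos'].round(4),'F',s['force'].round(1),'Tz %.2f'%s['wrist_torque'][2])
    return hit
E
python3 - <<'E'
from h import *
p=arm.camera_params('wrist'); print(ray(p,[[319,225],[266,207],[373,207],[373,252]],.131), ray(p,[319,228],.155))
c=np.array([.5377,.1134])
tip(c,.165,.020,0,.20)
tip(c-.001*EX,.165,.020,0,.170,speed=.06,max_force=8)
tip(c-.002*EX,.165,.020,0,.130,speed=.03,max_force=15)
E
```

```text
[[0.53795634 0.11314962 0.131     ]
 [0.52845744 0.07177369 0.131     ]
 [0.51953556 0.15218046 0.131     ]
 [0.55489139 0.15752046 0.131     ]] [[0.53424434 0.11270699 0.155     ]]
th 0.17 L 0.0 hit False t 4.20 [0.5408 0.0935 0.2006] F [0.2 0.  0.7] Tz 0.01
th 0.17 L 0.0 hit False t 4.85 [0.5391 0.0933 0.1697] F [ 0.2 -0.1 -0.1] Tz 0.02
th 0.17 L 0.0 hit True t 5.89 [0.5389 0.0932 0.1371] F [-2.  -0.   6.9] Tz 0.00
```

The tips are at 112 mm, so the cover is fully down. Next I turn the fastener.

Run:
```python
from h import *
c=np.array([.5377,.1134])-.002*EX
Z=.1358
tip(c,.165,.020,.012,Z,speed=.03,max_force=40)
for th in np.linspace(.4,1.5,6):
    if tip(c,th,.020,.013,Z,speed=.04,max_force=40): break
cv2.imwrite('pics/s1.png',arm.get_image('side')); cv2.imwrite('pics/t1.png',arm.get_image('top'))
```

```text
th 0.17 L 12.0 hit False t 6.46 [0.5295 0.0919 0.1371] F [ 3.1 -0.1  6. ] Tz -0.05
th 0.40 L 13.0 hit False t 6.84 [0.5243 0.0948 0.1372] F [4.6 0.4 6.5] Tz -0.02
th 0.62 L 13.0 hit False t 7.21 [0.5206 0.0983 0.1371] F [ 3.8 -0.5  5. ] Tz -0.05
th 0.84 L 13.0 hit False t 7.58 [0.5178 0.1025 0.137 ] F [ 3.5 -1.1  6.4] Tz -0.10
th 1.06 L 13.0 hit False t 7.94 [0.5161 0.1072 0.137 ] F [ 4.4 -2.7  5.7] Tz -0.07
th 1.28 L 13.0 hit False t 8.31 [0.5154 0.1121 0.137 ] F [ 3.8 -4.1  5.6] Tz -0.06
th 1.50 L 13.0 hit False t 8.68 [0.5158 0.117  0.137 ] F [ 3.4 -5.   6.6] Tz -0.15
```

Run:
```python
from h import *
c=np.array([.5377,.1134])-.002*EX
Z=.1358
for L in (.013,.015,.017,.019,.021):
    if tip(c,1.57,.020,L,Z,speed=.03,max_force=12): break
```

```text
th 1.57 L 13.0 hit False t 9.03 [0.5154 0.1175 0.1369] F [ 1.9 -8.   8.5] Tz -0.05
th 1.57 L 15.0 hit False t 9.28 [0.5154 0.1177 0.137 ] F [  4.3 -15.1   7.8] Tz -0.03
th 1.57 L 17.0 hit False t 9.53 [0.5154 0.1179 0.137 ] F [  6.2 -20.2   7.3] Tz -0.04
th 1.57 L 19.0 hit False t 9.78 [0.5154 0.118  0.137 ] F [  7.3 -26.4   7.1] Tz -0.11
th 1.57 L 21.0 hit False t 10.03 [0.5154 0.1182 0.137 ] F [  7.2 -33.    5.7] Tz -0.07
```

The left fastener is firmly against its stop, since the lateral force rises with no motion. I'll withdraw and look before doing the right one.

Run:
```python
from h import *
c=np.array([.5377,.1134])-.002*EX
tip(c,1.57,.020,0,.1375,speed=.06)
tip(c,1.57,.020,0,.21,speed=.12)
cR=np.array([.5908,-.0683])-.002*EX
a=YB-.16; u=np.array([np.cos(a),np.sin(a)])
arm.goto([*(cR-.02*u),.26],quat(a))
s=arm.observe(); im=arm.get_image('wrist'); cv2.imwrite('pics/w1.png',im); print(s['t'],s['eef_pos'])
p=arm.camera_params('wrist')
print('predicted R floor centre px', *[(lambda q:(q[0]/q[2]*p['fx']+p['cx'],q[1]/q[2]*p['fy']+p['cy']))(p['R']@np.array([*x,.112])+p['t']) for x in (cR,c)])
```

```text
th 1.57 L 0.0 hit False t 10.53 [0.5171 0.1068 0.1376] F [-0.1 -2.3  3.3] Tz -0.04
th 1.57 L 0.0 hit False t 11.28 [0.5157 0.1074 0.2092] F [ 0.6  0.6 -0.9] Tz 0.04
12.8333 [ 0.59101408 -0.08833149  0.25938722]
predicted R floor centre px (np.float64(345.31479415758986), np.float64(232.50403532404565)) (np.float64(616.232060515909), np.float64(190.43832233181072))
```

View pics/w1.png

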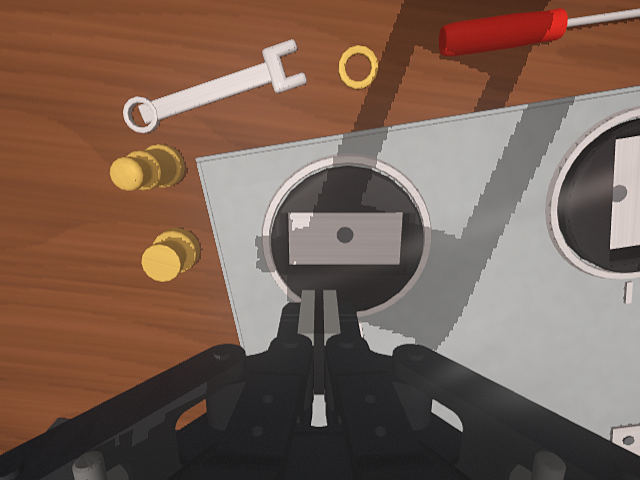

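The wrist view shows the left slot square to the hinge, in line with its bar at (628,292). The right slot's centre is at (345,235) against a predicted (345,232.5), so the cover is down. Now the right fastener.

Run:
```python
from h import *
c=np.array([.5908,-.0683])-.002*EX
tip(c,.16,.020,0,.165,speed=.12,max_force=15)
if tip(c,.16,.020,0,.135,speed=.03,max_force=10):
    Z=arm.observe()['eef_pos'][2]-.0005
    if abs(Z-.1365)<.003:
        tip(c,.16,.020,.012,Z,speed=.03,max_force=40)
        for th in np.linspace(.4,1.5,6):
            if tip(c,th,.020,.013,Z,speed=.04,max_force=40): break
        else:
            for L in (.013,.015,.017,.019,.021):
                if tip(c,1.57,.020,L,Z,speed=.03,max_force=12): break
```

```text
th 0.16 L 0.0 hit False t 13.82 [ 0.592  -0.0888  0.1657] F [-0.3  0.1  0.5] Tz -0.01
th 0.16 L 0.0 hit True t 14.70 [ 0.5911 -0.0886  0.1372] F [-1.4  0.2  4.8] Tz 0.01
th 0.16 L 12.0 hit False t 15.22 [ 0.5815 -0.0899  0.1375] F [4.1 2.2 3.5] Tz -0.02
th 0.40 L 13.0 hit False t 15.61 [ 0.5766 -0.0871  0.1376] F [6.7 2.3 1.9] Tz -0.06
th 0.62 L 13.0 hit False t 15.97 [ 0.5732 -0.0838  0.1376] F [7.  0.7 1.9] Tz -0.03
th 0.84 L 13.0 hit False t 16.34 [ 0.5705 -0.0799  0.1376] F [ 6.6 -1.5  1.2] Tz -0.07
th 1.06 L 13.0 hit False t 16.71 [ 0.5687 -0.0755  0.1376] F [ 7.  -2.4  2.4] Tz -0.05
th 1.28 L 13.0 hit False t 17.07 [ 0.568  -0.0708  0.1376] F [ 5.9 -5.   1.8] Tz -0.09
th 1.50 L 13.0 hit False t 17.44 [ 0.5682 -0.066   0.1375] F [ 5.7 -5.5  2.1] Tz -0.09
th 1.57 L 13.0 hit False t 17.69 [ 0.5682 -0.065   0.1376] F [ 2.8 -7.4  2.7] Tz -0.05
th 1.57 L 15.0 hit False t 17.94 [ 0.5682 -0.0649  0.1376] F [  4.6 -13.    1. ] Tz -0.05
th 1.57 L 17.0 hit False t 18.19 [ 0.5682 -0.0647  0.1377] F [  4.6 -18.6  -0.4] Tz -0.05
th 1.57 L 19.0 hit False t 18.44 [ 0.5682 -0.0646  0.1377] F [  6.3 -23.3  -1.2] Tz -0.00
th 1.57 L 21.0 hit False t 18.69 [ 0.5682 -0.0644  0.1377] F [  7.3 -29.3  -2.8] Tz -0.04
```

The right fastener is at its stop too. I'll withdraw, move clear and check from above.

Run:
```python
from h import *
c=np.array([.5908,-.0683])-.002*EX
tip(c,1.57,.020,0,.138,speed=.06)
tip(c,1.57,.020,0,.26,speed=.12)
arm.goto([.256,-.515,.256],quat(np.radians(-90+13)))if False else arm.move_joints([-1.183,.307,1.506,0,1.328,-.073])
im=arm.get_image('top'); p=arm.camera_params('top'); cv2.imwrite('pics/t2.png',im)
for o in heads(im,p,.136,.112): print(o['c'],o['floor'],o['size'],o['ang'])
print(arm.observe()['t'])
```

```text
th 1.57 L 0.0 hit False t 19.19 [ 0.5688 -0.0743  0.1376] F [0.7 0.7 0.1] Tz 0.05
th 1.57 L 0.0 hit False t 20.36 [ 0.5691 -0.0743  0.2591] F [-0.1 -0.1 -0.4] Tz 0.00
[536.38153 113.46002] (537.315185546875, 114.35227966308594) (80.40428161621094, 44.05024337768555) 16.227257
[588.5378   -69.217224] (590.4271240234375, -70.48968505859375) (80.5342788696289, 41.191627502441406) 16.07591
22.3583
```

View pics/t2.png

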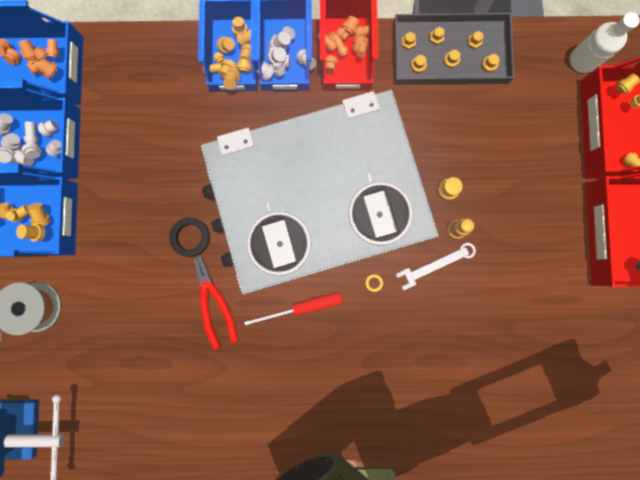

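In the top view both slots, at (280,244) and (379,214), lie square to the hinge at 16.2° and 16.1° and in line with their bars. The cover is down and the bystanders haven't moved.

```bash
python3 -c "
from rig import arm
print(arm.close_job())"
```

```text
the job is handed in; nothing more can be done
None
```

The cover is down and locked: the left fastener was turned to its stop with the cover pressed down, then the right one, nothing else was moved, and the job is handed in after about 22 s.

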